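Close the canister and show the left-over lid to the tablet's camera

TASK

Close the open stoneware canister with the lid that fits it, setting it down gently and fully home. Then pick up the left-over smaller lid by its knob and, so that a new canister can be ordered for it, finish while still holding it still in the air, centred 16 cm straight out from the tablet's camera lens with its underside squarely facing the lens. Do not touch the tablet or its stand, do not drop a lid, and leave the canister and the other things on the counter where they are.

Things in the scene. Friction and masses are not known exactly. Their poses are not given: they have to be found in the camera images.
- canister_mouth (a point): centre of the open mouth, at rim height, of the open brown stoneware canister: 130 mm tall, 116 mm across, loose, mouth 88 mm inside and 100 mm outside the rim; stands upright, z up. A lid fully home has its disc flat on the rim, its plug inside and its centre point 17 mm above this point.
- wide_lid_center (a point): the larger of two dark round lids with wooden knobs, knob up on the counter: disc 106 mm across, 12 mm thick; under it a cork plug 80 mm across, 10 mm deep, tapered at its foot; on top a round knob 26 mm across, 32 mm tall; 54 mm in all. Point: its centre, on the axis, 27 mm above the plug's underside (5 mm above the disc's top); z from plug to knob. This one fits the canister. About 160 g.
- narrow_lid_center (a point): the smaller of two dark round lids with wooden knobs, knob up on the counter: disc 74 mm across, 12 mm thick; under it a cork plug 52 mm across, 10 mm deep, tapered at its foot; on top a round knob 26 mm across, 32 mm tall; 54 mm in all. Point: its centre, on the axis, 27 mm above the plug's underside (5 mm above the disc's top); z from plug to knob. This one is left over. About 100 g.
- lens (a point): camera lens of a white tablet (200 mm wide, 130 mm high, 8 mm thick, dark screen) leaning back on a wooden stand: the small dark dot in the middle of the upper bezel, 9 mm from the upper edge, 91 mm above the counter. z points straight out of the screen, the way the lens looks: 35 degrees from vertical, leaning towards the robot's side; y runs along the tablet's width, x up the screen.
- view_point (a point): point in the air 160 mm straight out of the lens along its z, same axes as lens, about 0.22 m above the counter. The left-over lid's centre belongs here, with the lid's z along this z: plug towards the lens, knob away from it.
- stand: the tablet's wooden stand with the tablet on it, fixed to the counter; origin under its middle on the counter, z up, x away from the screen's side towards the back.
- egg_cup: bystander: white china egg cup, 48 mm wide, 55 mm tall; origin at the centre of its underside
- spoon: bystander: steel spoon lying flat, 160 mm long; origin at the centre of its underside
- tumbler: bystander: greenish drinking glass, 68 mm wide, 90 mm tall; origin at the centre of its underside
- mug: bystander: white mug, 80 mm wide, 90 mm tall; origin at the centre of its underside
- tea_tin: bystander: tea tin, 73 x 93 mm, 112 mm tall; origin at the centre of its underside
- pepper_mill: bystander: dark wooden pepper mill, 56 mm wide, 180 mm tall; origin at the centre of its underside
Not all that is in view belongs to the job. What is shaped like the part that bears wide_lid_center but turquoise is not meant.

How it is judged:
By the outcome, as a careful person would: the job done as asked, in the order asked, and still so for the second after the job is handed in, while the arm keeps its last pose, push and grip.
It also fails if it takes over 54 s, if anything falls off the work surface, if the arm or the gripper's body presses on something with over 40 N, if the wrist force passes 120 N, or if a joint passes its speed limit or range.

ROBOT

A 6-joint arm with a two-finger parallel gripper is mounted at the origin on the work surface. World frame = base frame: x ahead of the robot, y to its left, z up, the work surface at z = 0. Lengths are in mm, angles in rad, forces in N, time in s.
With the tool pointing down it reaches from about 325 to 775 mm from the base axis. Payload 5.5 kg.
Tool frame: the origin (TCP) lies on the centre line of the jaws, within the pads' length; the fingertips stand 22 mm ahead of it and the grasp point (between the pads) lies 3 mm ahead of it; z points along the fingers, y is the line along which they close (so a half turn about z gives the same grasp; the last joint's range is limited). The gripper opens to 88 mm and grips with 3 to 60 N. Pads are 20 mm wide; open, the fingers measure 115 mm over their backs; the gripper's body (75 mm by 178 mm) begins 61 mm behind the grasp point.
Start: joints at [-1.384, 0.091, 1.231, -0, 1.82, -0.057], TCP at [144.834, -582.271, 204.831] pointing down, gripper open.
Joint ranges: [-2.87, 2.87], [-0.86, 2.18], [0.17, 2.46], [-1.51, 4.65], [0.06, 2.69], [-2.65, 2.65]. Speed limits (rad/s): [2.57, 2.57, 3.01, 3.14, 3.14, 3.14].

INTERFACE

Orientations are given as a unit quaternion [w, x, y, z].
In Python, from plant import env, solver, camera, order gives the robot as it stands. Calls block until the motion is done:
- env.move_pose(position, orientation): joint-space move of the TCP to a pose.
- env.line_to(position, rate=150, orientation=None): straight line of the TCP; orientation=None keeps the orientation; rate is the mean speed in mm/s.
- env.set_joints(angles): joint-space move.
- env.set_gripper(opening): opening from 0.0 (shut) to 1.0 (fully open); the grip force is fixed at half the most; returns when the fingers have stopped.
- env.sleep(seconds).
- solver.inverse_kinematics(position, orientation): joint angles nearest the present ones, or None.
- env.sense(): the state.
- camera(name): name is "scene" or "top"; returns a dict with "color" (400x640x3 uint8, red, green, blue), "fx", "fy", "cx", "cy" (pixels), "position" and "rotation" of the camera in the world. Camera axes: x right, y up, looking along -z (the intrinsics and any distortion apply to the point x, -y, -z); pixel columns grow to the right and rows downward; lengths in mm; the calibration is good to about 2 mm. A picture is of the moment at which its call begins. There is no depth.
A pose or a line that the arm cannot do raises env.MotionError and nothing moves.
- order.hand_in(): hands the job in; it is judged then, once.
The state is a dict: "time_s": time; "joint_positions": joint angles; "qvel": joint speeds; "joint_efforts": joint torques, N m; "eef_pos": TCP position; "ee_rot": TCP orientation; "wrist_force": force on the tool from outside, world axes, zero at the start; "ft_torque": the same for the moment, N m; "gripper_width": opening from 0.0 (shut) to 1.0 (fully open); "gripper_force": force on a finger pad.
Only numpy, scipy, OpenCV 4.12 (cv2) and the standard library are available. Lean on these libraries where they do the work, as an engineer would, in place of code of your own. Each camera call takes 0.05 s, during which the arm holds its last target. There are 200 camera calls.

## Working session

There is one attempt and no reset: what is moved stays moved. The work goes in short steps, each a Python script; the robot and the scene stay as the last script left them, time stands still between calls to the robot, and variables do not carry over. Pictures are saved under pics/ and viewed, at most 10 in all, crops included, and the job is handed in when it is done.

```bash
mkdir -p pics; ls; python3 - <<'E'
from plant import env, solver, camera, order
import cv2,numpy as np
for n in("scene","top"):
    c=camera(n); cv2.imwrite(f"pics/{n}0.png",c["color"][:,:,::-1])
    print(n,{k:(np.round(v,4).tolist() if not isinstance(v,(int,float)) else v) for k,v in c.items() if k!="color"})
print(env.sense()["time_s"],env.sense()["ee_rot"])
E
```

```text
pics
scene {'fx': 486.7003892975651, 'fy': 486.7003892975651, 'cx': 315.2137096218968, 'cy': 197.88223908645264, 'position': [1246.8323, -510.1297, 1138.543], 'rotation': [0.8314, 0.3116, 0.1625, 0.4304]}
top {'fx': 455.5051378808298, 'fy': 455.5051378808298, 'cx': 313.2561943620854, 'cy': 198.6120957931892, 'position': [384.6811, -18.1763, 1623.7448], 'rotation': [-0.7016, -0.0337, 0.0405, 0.7106]}
0.1 [-8.62754914e-04  9.92578142e-01  1.21605443e-01 -6.42413011e-05]
```

View pics/scene0.png

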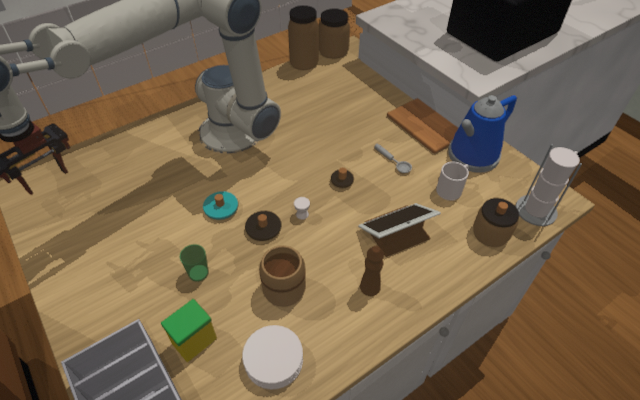

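View pics/top0.png

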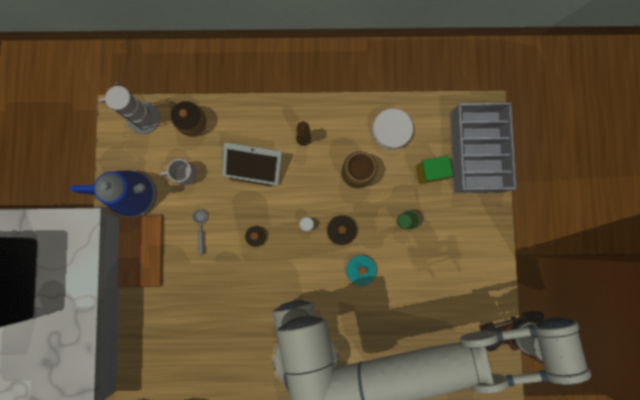

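Scene view: wide lid (263,226), turquoise decoy (221,206), narrow lid (342,178), open canister (283,275), tablet (400,220). Top view: wide lid (342,230), decoy (361,270), narrow lid (256,236), canister (360,168), tablet (252,164). The wide lid is the dark one that is clearly larger. I'll confirm all of this in an enlarged crop.

```bash
python3 - <<'E'
import cv2,numpy as np
t=cv2.imread("pics/top0.png");s=cv2.imread("pics/scene0.png")
def cr(im,x,y,w,h,k): return cv2.resize(im[y:y+h,x:x+w],None,fx=k,fy=k,interpolation=cv2.INTER_NEAREST)
a=cr(t,215,135,200,75,4); b=cr(t,215,210,200,75,4) # 800x300 each
cv2.imwrite("pics/ct.png",np.vstack([a,b]))
cv2.imwrite("pics/cs.png",cr(s,200,155,250,150,3))
E
```

```text
(no output)
```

View pics/ct.png

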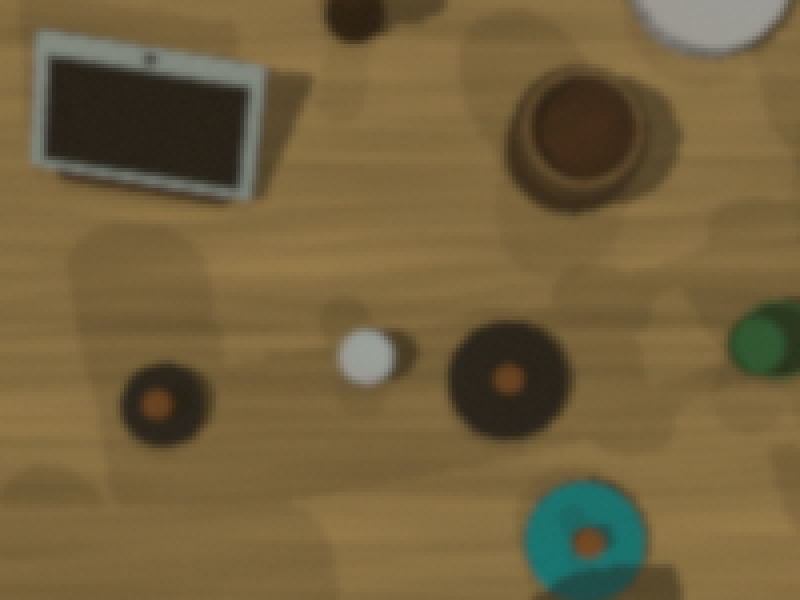

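View pics/cs.png

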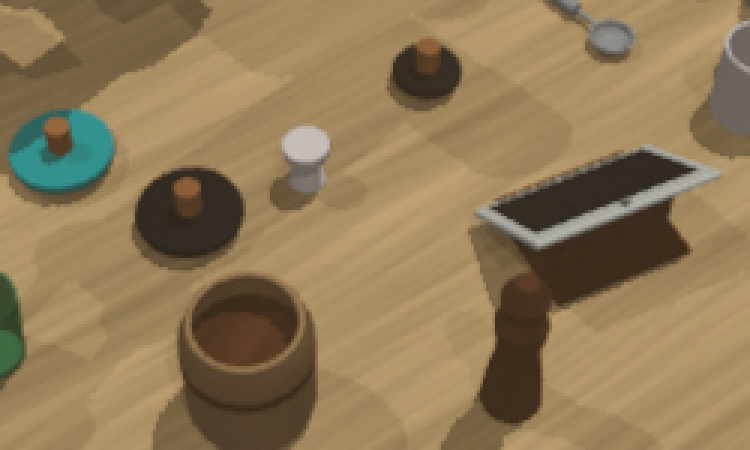

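The wide lid is confirmed: dark, larger, with a knob, at top (342,230) and scene (263,226). The narrow lid is the small dark one at top (255,236). The lens dot is at top (252,149) and scene (408,222).

```bash
cat > h.py <<'E'
import cv2,numpy as np
from scipy.spatial.transform import Rotation as R
from scipy.optimize import least_squares
def ray(c,p):
    p=np.atleast_2d(p).astype(float)
    d=np.c_[(p[:,0]-c["cx"])/c["fx"],-(p[:,1]-c["cy"])/c["fy"],-np.ones(len(p))]
    return R.from_quat(np.asarray(c["rotation"]),scalar_first=True).apply(d)
def plane(c,p,z):
    d=ray(c,p);o=np.asarray(c["position"]);return o+d*((z-o[2])/d[:,2])[:,None]
def blob(c,lo,hi,box):
    x,y,w,h=box; hsv=cv2.cvtColor(c["color"],cv2.COLOR_RGB2HSV)[y:y+h,x:x+w]
    m=cv2.inRange(hsv,lo,hi); cs,_=cv2.findContours(m,cv2.RETR_EXTERNAL,cv2.CHAIN_APPROX_NONE)
    k=max(cs,key=cv2.contourArea); f=np.zeros_like(m); cv2.drawContours(f,[k],-1,255,-1)
    M=cv2.moments(f,True)
    return k[:,0]+[x,y],np.array([M["m10"]/M["m00"]+x,M["m01"]/M["m00"]+y]),int(M["m00"])
def circ(P,r0):
    f=lambda q:np.hypot(P[:,0]-q[0],P[:,1]-q[1])-q[2]
    return least_squares(f,[*P[:,:2].mean(0),r0],loss="soft_l1",f_scale=2).x
E
python3 - <<'E'
from h import *
from plant import camera
T=camera("top");S=camera("scene")
np.set_printoptions(precision=1,suppress=True)
hs=lambda c,x,ys:cv2.cvtColor(c["color"],cv2.COLOR_RGB2HSV)[ys,x].tolist()
print("mouth col S",hs(S,283,range(244,284,2)),"\nT",hs(T,361,range(148,188,2)))
for nm,bT,bS in(("wide",(322,208,40,44),(238,205,50,44)),("narrow",(240,220,32,34),(324,162,36,32))):
    for n,c,b in(("T",T,bT),("S",S,bS)):
        k,m,a=blob(c,(0,0,0),(180,255,75),b); print(nm,n,"disc",a,m,circ(plane(c,k,22),45),circ(plane(c,k,16),45))
        k,m,a=blob(c,(5,120,76),(14,255,255),b); print("  knob",a,m,plane(c,m,54 if n=="T" else 42))
for n,c,p in(("T",T,(252.4,149.3)),("S",S,(408.5,222.2))):
    x,y=np.round(p).astype(int); g=c["color"][y-4:y+5,x-4:x+5].sum(2)//3; print(g)
for n,c,b in(("T",T,(218,138,68,52)),("S",S,(355,198,90,44))):
    k,m,a=blob(c,(0,0,90),(180,60,255),b); print(n,a,cv2.approxPolyDP(cv2.convexHull(k.astype(np.int32)),4,True)[:,0].tolist())
E
```

```text
mouth col S [[19, 105, 173], [16, 121, 131], [17, 123, 77], [16, 121, 80], [17, 129, 77], [15, 138, 61], [13, 140, 62], [13, 142, 63], [12, 149, 87], [12, 148, 93], [12, 155, 92], [12, 148, 93], [13, 154, 93], [13, 153, 95], [13, 148, 93], [13, 152, 87], [13, 141, 98], [17, 113, 142], [17, 127, 88], [16, 123, 85]] 
T [[19, 128, 135], [19, 125, 124], [18, 128, 98], [17, 138, 72], [15, 153, 60], [14, 146, 61], [15, 154, 63], [14, 151, 64], [15, 159, 64], [14, 154, 68], [14, 154, 68], [15, 162, 66], [15, 161, 65], [15, 158, 63], [14, 150, 61], [16, 159, 61], [17, 139, 86], [18, 139, 81], [18, 142, 63], [18, 136, 62]]
wide T disc 701 [341.7 229.7] [ 442.7 -133.4   50.9] [ 442.9 -133.8   51.1]
  knob 2 [341.  230.5] [[ 438.6 -128.5   54. ]]
wide S disc 835 [262.6 225.8] [ 446.8 -135.2   51.8] [ 442.5 -133.1   52.1]
  knob 102 [262.1 219.7] [[ 442.2 -132.3   42. ]]
narrow T disc 353 [255.8 235.8] [425.2 168.   35.5] [425.3 168.7  35.6]
  knob 8 [255.  234.9] [[427.4 167.2  54. ]]
narrow S disc 255 [341.4 179.8] [432.1 163.6  33.6] [427.8 167.2  33.7]
  knob 68 [342.5 172.8] [[426.7 170.7  42. ]]
[[100  96  95  92  92  91  93  91  90]
 [115 110 105 103 103 102 102  99  97]
 [126 123 119 114 111 114 116 114 110]
 [130 128 120 107  99 106 117 123 124]
 [130 127 116  93  79  91 111 125 130]
 [128 126 116  96  83  94 114 126 131]
 [112 115 111 104 100 108 120 127 129]
 [ 80  84  86  89  93 103 112 116 118]
 [ 48  51  54  61  66  73  81  85  89]]
[[ 42  43  41  42  42  42  42  41  42]
 [ 41  41  43  42  42  41  42  59 108]
 [ 41  41  42  41  59  89 107 143 154]
 [ 43  44  64  90 100 118 144 167 166]
 [ 98 118 116  83  84 103 145 169 176]
 [151 158 151 118 103 140 170 173 168]
 [167 166 168 171 163 161 164 151 130]
 [172 176 170 170 158 140 122  97  76]
 [167 163 147 130 104  89  71  50  45]]
T 1984 [[224, 143], [281, 152], [278, 183], [224, 176]]
S 556 [[440, 212], [381, 237], [359, 226], [415, 203]]
```

```bash
python3 - <<'E'
from h import *
from plant import camera
T=camera("top");S=camera("scene")
np.set_printoptions(precision=2,suppress=True)
for n,c,vs,b in(("T",T,(68,72,76),(338,146,46,44)),("S",S,(102,108,114),(257,243,52,42))):
    for v in vs:
        k,m,a=blob(c,(0,0,0),(180,255,v),b)
        hull=cv2.convexHull(k.astype(np.int32))[:,0]
        P=plane(c,hull,130); q=circ(P,44); print(n,v,a,m,q,"resid",np.abs(np.hypot(*(P[:,:2]-q[:2]).T)-q[2]).max(),b)
print("lens",plane(T,(252,149.45),91),plane(S,(407.8,222.3),91))
# tablet edges: fit lines of bright mask border
for n,c,q in(("T",T,[(224,143),(281,152),(278,183),(224,176)]),("S",S,[(415,203),(440,212),(381,237),(359,226)])):
    z=[96.2,96.2,21.6,21.6] if n=="T" else [21.6,96.2,96.2,21.6]
    P=np.array([plane(c,p,h)[0] for p,h in zip(q,z)]); print(n,P)
# refined: fit lines on dark screen mask in top view (minAreaRect-like hull edges)
for n,c,b in(("T",T,(222,142,62,50)),("S",S,(362,198,78,40))):
    k,m,a=blob(c,(0,0,0),(180,255,70),b)
    print(n,a,cv2.approxPolyDP(cv2.convexHull(k.astype(np.int32)),3,True)[:,0].tolist())
    cv2.drawContours
E
```

```text
T 68 484 [360.14 166.45] [ 647.9  -191.06   41.09] resid 0.7615617010364275 (338, 146, 46, 44)
T 72 509 [360.23 166.44] [ 647.87 -191.31   42.13] resid 0.6099996748984466 (338, 146, 46, 44)
T 76 532 [360.31 166.51] [ 647.66 -191.5    43.1 ] resid 1.0075648619200237 (338, 146, 46, 44)
S 102 825 [281.15 261.67] [ 646.95 -192.06   43.38] resid 0.9374710666605495 (257, 243, 52, 42)
S 108 841 [281.18 261.66] [ 646.82 -192.14   43.75] resid 0.7606156107215085 (257, 243, 52, 42)
S 114 856 [281.18 261.56] [ 646.62 -192.05   44.17] resid 0.5007029365521234 (257, 243, 52, 42)
lens [[717.79 173.12  91.  ]] [[716.58 171.75  91.  ]]
T [[740.12 267.85  96.2 ]
 [706.71  73.78  96.2 ]
 [610.77  89.56  21.6 ]
 [638.15 280.95  21.6 ]]
S [[638.81 284.97  21.6 ]
 [743.73 265.84  96.2 ]
 [715.09  76.56  96.2 ]
 [609.85  92.19  21.6 ]]
T 1196 [[228, 150], [275, 157], [274, 179], [227, 173]]
S 677 [[430, 211], [380, 231], [364, 224], [412, 206]]
```

```bash
cat >> h.py <<'E'
def quat(z,y):
    z=np.array(z,float)/np.linalg.norm(z); y=np.array(y,float); y-=z*(y@z); y/=np.linalg.norm(y)
    return R.from_matrix(np.c_[np.cross(y,z),y,z]).as_quat(scalar_first=True)
def down(a): return quat([0,0,-1],[np.cos(a),np.sin(a),0])   # a: heading of closing line
WIDE=np.array([442.7,-133.2]);NARROW=np.array([426.6,168.]);MOUTH=np.array([647.,-191.8,130])
psi=np.deg2rad(8.7);t=np.deg2rad(35)
LENS=np.array([717.2,172.4,91]);LZ=np.array([-np.sin(t)*np.cos(psi),np.sin(t)*np.sin(psi),np.cos(t)])
LY=np.array([np.sin(psi),np.cos(psi),0]);VIEW=LENS+160*LZ
E
python3 - <<'E'
from h import *
from plant import env,solver
np.set_printoptions(precision=2,suppress=True)
A=-np.pi/2
for n,p,q in [("w",[*WIDE,47],down(A)),("m",[*MOUTH[:2],167],down(A)),("m2",[*MOUTH[:2],250],down(A)),("n",[*NARROW,47],down(A)),("v",VIEW+20*LZ,quat(-LZ,-LY)),("v+",VIEW+60*LZ,quat(-LZ,-LY))]:
    print(n,np.array(p),solver.inverse_kinematics(p,q))
q=down(A)
env.move_pose([*WIDE,150],q); env.line_to([*WIDE,47],rate=100); env.set_gripper(0.0)
s=env.sense();print(s["time_s"],s["gripper_width"]*88,s["gripper_force"],s["eef_pos"],s["wrist_force"])
env.line_to([*WIDE,250],rate=200); env.move_pose([*MOUTH[:2],250],q); env.line_to([*MOUTH[:2],215],rate=100)
from plant import camera
S=camera("scene");T=camera("top");s=env.sense()
print(s["time_s"],s["gripper_width"]*88,s["eef_pos"],s["wrist_force"])
cv2.imwrite("pics/h.png",cv2.resize(np.hstack([S["color"][190:310,220:340],T["color"][110:230,300:420]])[:,:,::-1],None,fx=3.3,fy=3.3))
E
```

```text
w [ 442.7 -133.2   47. ] [-0.37 -0.26  1.84 -0.    1.56  1.2 ]
m [ 647.  -191.8  167. ] [-0.34  0.29  1.07 -0.    1.78  1.23]
m2 [ 647.  -191.8  250. ] [-0.34  0.32  0.89 -0.    1.93  1.23]
n [426.6 168.   47. ] [ 0.3  -0.27  1.85 -0.    1.56  1.87]
v [615.14 188.02 238.45] [ 0.42 -0.29  1.64 -0.33  1.27  2.16]
v+ [592.47 191.49 271.21] [ 0.45 -0.33  1.62 -0.34  1.34  2.16]
4.7833 0.1286095518516369 0.0 [ 442.72 -133.2    47.  ] [-0.33  0.38  0.44]
7.4083 0.46429177515130216 [ 647.04 -191.84  216.67] [0.49 0.52 0.21]
```

View pics/h.png

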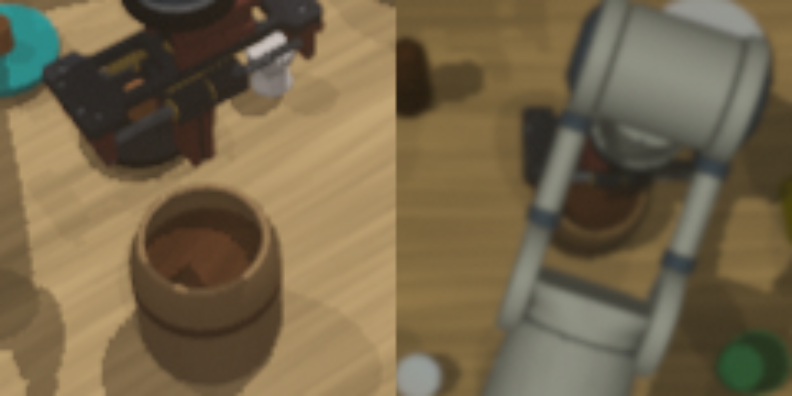

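The jaws closed empty (0.1 mm) and the lid is not in hand. I'll back off and look at the lid, and at where the jaws really are.

```bash
python3 - <<'E'
from h import *
from plant import env,camera
np.set_printoptions(precision=2,suppress=True)
s=env.sense()
S=camera("scene")
def proj(c,p):
    v=R.from_quat(c["rotation"],scalar_first=True).inv().apply(np.array(p)-c["position"]);return c["cx"]+c["fx"]*v[0]/-v[2],c["cy"]-c["fy"]*v[1]/-v[2]
print(s["ee_rot"],"tip px",proj(S,s["eef_pos"]+np.array([0,0,-22])))
I=S["color"][180:300,210:330]
env.set_gripper(1.0);env.move_pose([560,0,250],down(-np.pi/2))
S=camera("scene");T=camera("top")
for n,c,b in(("T",T,(315,200,52,56)),("S",S,(230,200,60,52))):
    k,m,a=blob(c,(0,0,0),(180,255,75),b); print(n,"disc",a,m,circ(plane(c,k,16),45))
print(env.sense()["time_s"],"tip px",proj(S,env.sense()["eef_pos"]+np.array([0,0,-22])),proj(T,[*WIDE,54]))
cv2.imwrite("pics/h2.png",cv2.resize(np.hstack([I,S["color"][130:250,210:370],T["color"][140:260,270:370]])[:,:,::-1],None,fx=2.1,fy=2.1))
E
```

```text
[ 0.  1. -0.  0.] tip px (np.float64(279.81577096986297), np.float64(246.0192378717735))
T disc 724 [342.   229.55] [ 443.4 -134.6   51.9]
S disc 826 [262.66 225.85] [ 442.82 -133.12   51.82]
9.7917 tip px (np.float64(323.67426950765565), np.float64(181.01119730018019)) (np.float64(342.354991169889), np.float64(229.2902044386554))
```

View pics/h2.png

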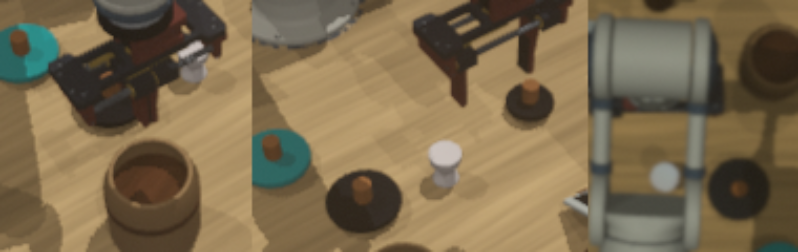

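The wide lid hasn't moved (443,-133). The fingertips appear about 10 px higher in the scene view than my projection, so they sit either higher or further back than the stated frame says. I'll probe the bare counter to tell which.

```bash
python3 - <<'E'
from h import *
from plant import env,camera
np.set_printoptions(precision=2,suppress=True)
def tips(c,n):  # lowest dark-red finger pixels
    hsv=cv2.cvtColor(c["color"],cv2.COLOR_RGB2HSV)[120:215,280:370]
    m=cv2.inRange(hsv,(0,90,15),(8,255,110)); print(n,m.sum()//255,[(280+x,120+np.where(m[:,x])[0].max()) for x in range(0,90,4) if m[:,x].any()])
tips(camera("scene"),"a")
env.line_to([560,0,32],rate=200); f0=env.sense()["wrist_force"].copy()
for z in range(28,-32,-4):
    env.line_to([560,0,z],rate=40); s=env.sense(); f=s["wrist_force"]-f0
    if f[2]>3: break
print("contact",z,s["eef_pos"],f,s["time_s"])
C=camera("scene");cv2.imwrite("pics/p.png",cv2.resize(C["color"][130:280,240:440,::-1],None,fx=3,fy=3))
env.line_to([560,0,100],rate=200)
E
```

```text
a 73 [(316, np.int64(128)), (324, np.int64(136)), (328, np.int64(129)), (332, np.int64(135)), (336, np.int64(134)), (340, np.int64(130)), (344, np.int64(129))]
contact -20 [560.61  -0.06 -17.48] [-4.4   0.77 12.2 ] 14.3333
```

View pics/p.png

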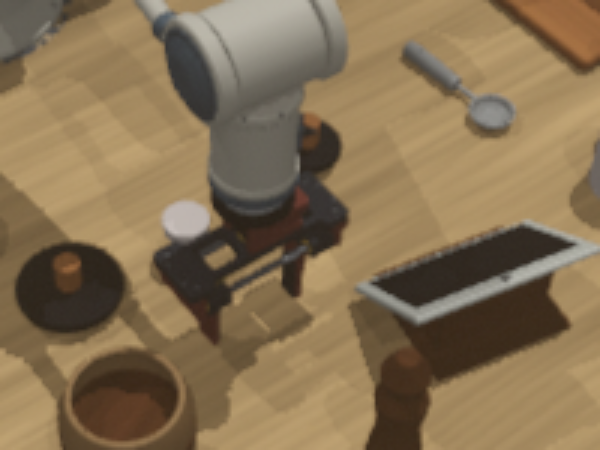

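Contact came at reported TCP z≈-17 instead of +22. The pads are therefore about 39 mm shorter than reported, in tool frame or in world z. The tips are at scene (311.7,243.3) and (339,228.3). I'll check for a lateral offset, then use a tilted pose to separate tool from world.

```bash
cat >> h.py <<'E'
def proj(c,p):
    v=R.from_quat(c["rotation"],scalar_first=True).inv().apply(np.array(p)-c["position"]);return np.array([c["cx"]+c["fx"]*v[0]/-v[2],c["cy"]-c["fy"]*v[1]/-v[2]])
E
python3 - <<'E'
from h import *
from plant import env,camera
np.set_printoptions(precision=1,suppress=True)
C=camera("scene")
print(plane(C,[(311.7,243.3),(339,228.3),(325.3,235.8)],0))
env.move_pose([560,60,260],quat(-LZ,-LY)) 
S=camera("scene");s=env.sense();p=s["eef_pos"];print(p,s["time_s"])
a=proj(S,p+17*LZ);b=proj(S,p+[0,0,39]-22*LZ);y=LY*50
print("tool hyp",a,proj(S,p+17*LZ+y),proj(S,p+17*LZ-y),"\nworld hyp",b,proj(S,p+[0,0,39]-22*LZ+y),proj(S,p+[0,0,39]-22*LZ-y))
cv2.imwrite("pics/q.png",cv2.resize(S["color"][90:240,260:440,::-1],None,fx=4,fy=4,interpolation=cv2.INTER_NEAREST))
E
```

```text
[[568.2 -46.3   0. ]
 [570.2  50.4   0. ]
 [569.1   1.3   0. ]]
[559.7  59.5 256.7] 15.9417
tool hyp [341.2 156.7] [358.2 150.6] [323.8 162.8] 
world hyp [345.6 160.2] [362.8 154. ] [328.  166.5]
```

View pics/q.png

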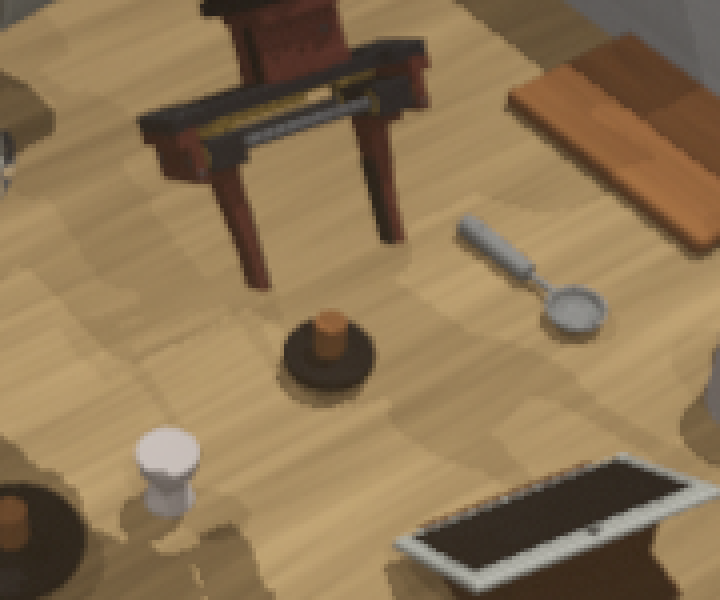

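The tool hypothesis matches: predicted tips (341,157), (358,151), (324,163) and seen (341,156), (358,150.5), (324.5,162). The real fingers end about 38.7 mm short of the stated frame along tool z. I'll command with that correction and redo the grasp.

```bash
cat >> h.py <<'E'
D=38.7   # real tool is this much shorter than the reported TCP, along tool z
def C(p,q): return np.array(p,float)+D*R.from_quat(q,scalar_first=True).apply([0,0,1])
QD=down(-np.pi/2)
E
python3 - <<'E'
from h import *
from plant import env,camera
np.set_printoptions(precision=2,suppress=True)
q=QD
env.move_pose(C([*WIDE,140],q),q); env.line_to(C([*WIDE,47],q),rate=120); env.set_gripper(0.0)
s=env.sense();w=s["gripper_width"]*88;print(s["time_s"],w,s["gripper_force"],s["eef_pos"],s["wrist_force"])
assert w>20
env.line_to(C([*WIDE,240],q),rate=200); s=env.sense();print(s["gripper_width"]*88,s["wrist_force"])
env.move_pose(C([*MOUTH[:2],240],q),q); env.line_to(C([*MOUTH[:2],190],q),rate=100);env.sleep(0.3)
S=camera("scene");s=env.sense();print(s["time_s"],s["gripper_width"]*88,s["eef_pos"],s["wrist_force"])
print("disc edge px expected",[proj(S,[*(MOUTH[:2]+53*np.array([np.cos(a),np.sin(a)])),158]).round() for a in (0,-np.pi/2,np.pi/2)])
cv2.imwrite("pics/r.png",cv2.resize(S["color"][190:310,220:340,::-1],None,fx=5,fy=5,interpolation=cv2.INTER_NEAREST))
E
```

```text
18.8917 25.617342304905986 29.999940991401672 [ 442.69 -133.12    8.29] [ 0.41  0.8  -0.91]
25.046741036731962 [-0.72 -0.12 -1.74]
21.8667 25.53324109862551 [ 647.19 -191.88  151.8 ] [ 0.54 -0.04 -0.79]
disc edge px expected [array([293., 270.]), array([262., 265.]), array([299., 245.])]
```

View pics/r.png

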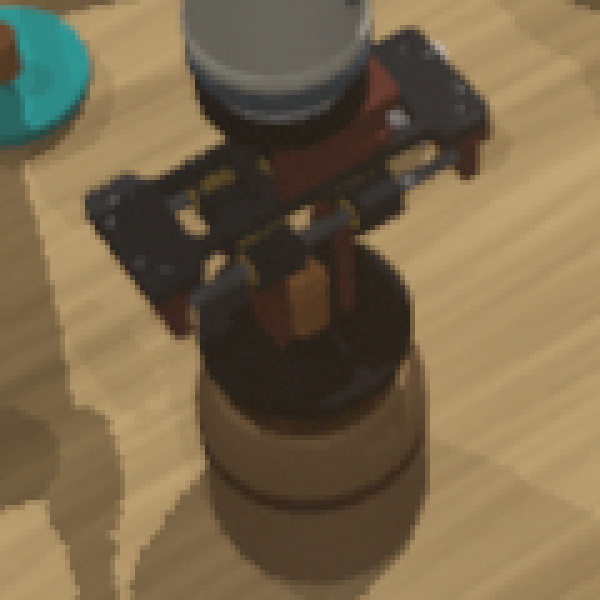

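The wide lid is held level over the mouth; its disc spans scene columns 260–302, as predicted. Lowering in small steps with the wrist force watched.

```bash
python3 - <<'E'
from h import *
from plant import env,camera
np.set_printoptions(precision=2,suppress=True)
q=QD; f0=env.sense()["wrist_force"].copy(); log=[]
env.line_to(C([*MOUTH[:2],178],q),rate=40)
for z in np.arange(176,164.4,-1.0):
    env.line_to(C([*MOUTH[:2],z],q),rate=15); s=env.sense(); f=s["wrist_force"]-f0
    log.append((z,s["eef_pos"][2]+D,*f.round(1)))
    if abs(f[2])>2.5 or np.hypot(*f[:2])>5: break
for l in log: print(np.array(l))
print(s["time_s"])
E
```

```text
[176.   176.01  -0.7    0.4   -1.3 ]
[175.   174.95  -0.4    0.5   -0.1 ]
[174.   173.86  -0.9    0.4   -0.6 ]
[173.   172.87  -1.1    0.5   -0.1 ]
[172.   171.88  -0.5   -0.7   -1.  ]
[171.   170.91  -0.1    0.2    0.1 ]
[170.   169.87  -0.6    0.6   -0.4 ]
[169.   168.87  -0.3    0.1   -1.1 ]
[168.   167.87  -1.7    1.2   -0.8 ]
[167.   166.98  -0.3    0.1   -0.8 ]
[166.   166.91  -1.7    0.2    4.1 ]
25.1
```

Contact came at 166.9, against 167.0 for fully home, with negligible side force. Release, then pick up the narrow lid.

```bash
python3 - <<'E'
from h import *
from plant import env,camera,solver
np.set_printoptions(precision=2,suppress=True)
q=QD; qv=quat(-LZ,-LY)
env.set_gripper(0.7); env.line_to(C([*MOUTH[:2],240],q),rate=150)
env.move_pose(C([*NARROW,140],q),q)
S=camera("scene")
k,m,a=blob(S,(0,0,0),(180,255,60),(255,235,56,50)); P=plane(S,cv2.convexHull(k.astype(np.int32))[:,0],142-3); print("lid on can",a,m,circ(P,53))
env.line_to(C([*NARROW,47],q),rate=120); env.set_gripper(0.0)
s=env.sense();w=s["gripper_width"]*88;print(s["time_s"],w,s["gripper_force"],s["wrist_force"])
assert w>20
env.line_to(C([*NARROW,240],q),rate=180)
env.move_pose(C(VIEW+50*LZ,qv),qv); env.line_to(C(VIEW+20*LZ,qv),rate=60); env.sleep(0.6)
S=camera("scene");T=camera("top");s=env.sense();print(s["time_s"],s["gripper_width"]*88,s["eef_pos"]-C(VIEW+20*LZ,qv),s["ee_rot"]-qv,np.abs(s["qvel"]).max())
a=np.linspace(0,2*np.pi,60); ex=np.cross(LY,LZ)
def draw(c):
    im=np.ascontiguousarray(c["color"][:,:,::-1]); im=cv2.resize(im,None,fx=4,fy=4,interpolation=cv2.INTER_NEAREST)
    return im
cv2.imwrite("pics/v_raw.png",S["color"][:,:,::-1]);cv2.imwrite("pics/t_raw.png",T["color"][:,:,::-1])
i=draw(S)
for h in(-5,-17): 
    for t in a: 
        p=proj(S,VIEW+h*LZ+37*(np.cos(t)*ex+np.sin(t)*LY)); cv2.circle(i,tuple(np.round(p*4+1.5).astype(int)),1,(0,255,0) if h==-5 else (0,0,255),-1)
print("view px",proj(S,VIEW))
c=(proj(S,VIEW)*4).astype(int)
cv2.imwrite("pics/v.png",np.hstack([i[c[1]-240:c[1]+260,c[0]-200:c[0]+220],cv2.resize(S["color"][230:300,250:315,::-1],(372,400)) .copy() if 0 else cv2.copyMakeBorder(cv2.resize(S["color"][225:305,250:315,::-1],(375,460)),0,40,0,0,cv2.BORDER_CONSTANT)]))
E
```

```text
lid on can 1191 [280.93 260.43] [ 648.33 -193.37   52.07]
29.6917 25.937027693190007 30.00014841556549 [0.44 0.57 1.1 ]
33.0 25.800719533993348 [-0.   -0.03 -0.02] [ 0.  0. -0. -0.] 0.0030059682353007363
view px [395.76 167.23]
```

View pics/v.png

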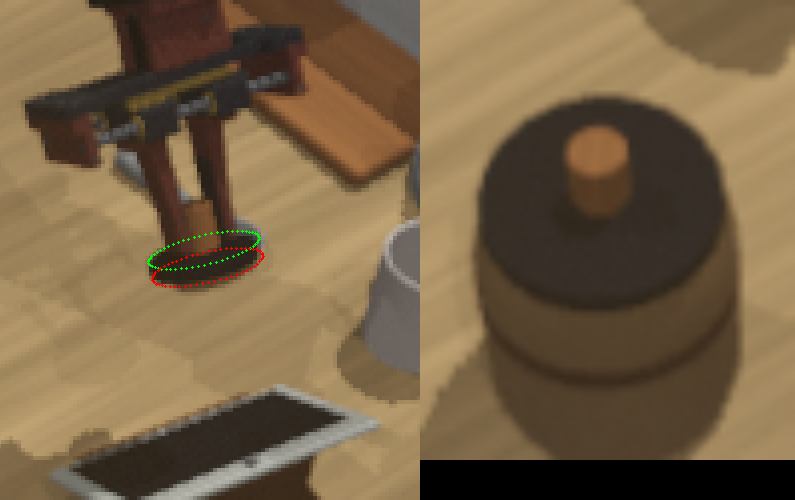

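The wide lid sits flat and concentric on the canister. The narrow lid's disc fits the predicted outline at the view point to about a pixel, and the arm is still. Handing in.

```bash
python3 -c "
from plant import order
print(order.hand_in())"
```

```text
the job is handed in; nothing more can be done
None
```

The job is handed in, with no verdict returned: the wide lid is fully home on the canister, and the narrow lid is held still by its knob 16 cm straight out from the lens, underside facing it, matching the predicted outline to about a pixel (about 3 mm). The first grasp closed on air, because the fingers are about 39 mm shorter than stated, and I corrected for that.

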